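# Nest the pastry cutters back in their tins

### The job

Put away the five cutters that have handles: nest the three plain steel ones in the steel tin and the two wavy-edged copper ones in the copper tin, each set as one nest in the middle of its tin, with the smaller cutter standing inside the next larger and every one upright and flat on the tin's floor. Leave the ring cutter without a handle, the wooden stamp and the jar where they are.

Things in the scene. Friction and masses are not known exactly. Their poses are not given: they have to be found in the camera images.
- plain_small: smallest plain round cutter, bright steel with a black grip; 40 mm outer diameter, wall 2 mm, ring 22 mm high, top of bar at 42 mm, bar 26 mm long, 50 g. Open at the bottom, empty under the bar. A strap over the ring along body x carries, centred on top, a grip bar parallel to x, 12 mm wide (y), 10 mm high: take it from above across its width. Origin: centre of the cutting edge (underside), z up.
- plain_medium: middle plain round cutter, bright steel with a black grip; 62 mm outer diameter, wall 2 mm, ring 30 mm high, top of bar at 69 mm, bar 36 mm long, 80 g. Open at the bottom, empty under the bar. A strap over the ring along body x carries, centred on top, a grip bar parallel to x, 12 mm wide (y), 10 mm high: take it from above across its width. Origin: centre of the cutting edge (underside), z up.
- plain_large: largest plain round cutter, bright steel with a black grip; 84 mm outer diameter, wall 2 mm, ring 36 mm high, top of bar at 96 mm, bar 44 mm long, 120 g. Open at the bottom, empty under the bar. A strap over the ring along body x carries, centred on top, a grip bar parallel to x, 12 mm wide (y), 10 mm high: take it from above across its width. Origin: centre of the cutting edge (underside), z up.
- fluted_small: smaller fluted (wavy-edged) cutter, copper (orange-red) with a pale wooden grip; 48 mm outer diameter over the waves, wall with its waves 4 to 5 mm, ring 24 mm high, top of bar at 46 mm, bar 28 mm long, 60 g. Open at the bottom, empty under the bar. A strap over the ring along body x carries, centred on top, a grip bar parallel to x, 12 mm wide (y), 10 mm high: take it from above across its width. Origin: centre of the cutting edge (underside), z up.
- fluted_large: larger fluted (wavy-edged) cutter, copper (orange-red) with a pale wooden grip; 76 mm outer diameter over the waves, wall with its waves 4 to 5 mm, ring 32 mm high, top of bar at 73 mm, bar 40 mm long, 100 g. Open at the bottom, empty under the bar. A strap over the ring along body x carries, centred on top, a grip bar parallel to x, 12 mm wide (y), 10 mm high: take it from above across its width. Origin: centre of the cutting edge (underside), z up.
- steel_tin: bottom half of the steel storage tin, an empty shallow round dish, 108 mm outer and 104 mm inner diameter, rim 13 mm high (15 mm with its bead), inner floor 3 mm above its underside; stands on a marble slab whose top is at z = 0.034 and does not shift. Origin: centre of its underside, z up.
- copper_tin: bottom half of the copper (orange-red) storage tin, an empty shallow round dish, 100 mm outer and 96 mm inner diameter, rim 13 mm high (15 mm with its bead), inner floor 3 mm above its underside; stands on a marble slab whose top is at z = 0.034 and does not shift. Origin: centre of its underside, z up.
- ring_cutter: bystander: plain steel ring cutter without a handle, 64 mm in diameter, 36 mm high. Origin: centre of its underside.
- stamp: bystander: dark wooden cake stamp standing on its 36 mm square face, 74 mm high. Origin: centre of its underside.
- jar: bystander: small closed glass jar with a cream lid and a white label, 59 mm in diameter, 64 mm high. Origin: centre of its underside.

How it is judged:
By the outcome, as a careful person would: the job done as asked, in the order asked, and still so for the second after the job is handed in, with the robot touching nothing.
It also fails if it takes over 115 s, if anything falls off the work surface, if the arm or the gripper's body presses on something with over 40 N, if the wrist force passes 120 N, or if a joint passes its speed limit or range.

### The arm

A 7-joint arm with a two-finger parallel gripper is mounted at the origin on a cart in front of the work surface, level with it; the furniture and walls round the work are solid. World frame = base frame: x ahead of the robot, y to its left, z up, the work surface at z = 0. Lengths are in mm, angles in rad, forces in N, time in s.
With the tool pointing down it reaches from about 350 to 900 mm from the base axis. Payload 7.2 kg.
Tool frame: the origin (TCP) lies on the centre line of the jaws, within the pads' length; the fingertips stand 11 mm ahead of it and the grasp point (between the pads) lies 8 mm behind it; z points along the fingers, y is the line along which they close (so a half turn about z gives the same grasp; the last joint's range is limited). The gripper opens to 85 mm and grips with 20 to 120 N. Pads are 22 mm wide; open, the fingers measure 114 mm over their backs; the gripper's body (76 mm by 85 mm) begins 54 mm behind the grasp point. The pads swing forward as they close: fully open they stand 13 mm farther back than shut.
Start: joints at [1.098, 0.411, -0.013, 1.596, 0.006, 1.134, -0.082], TCP at [246.136, -574.497, 203.497] pointing down, gripper open.
Joint ranges: [-2.95, 2.95], [-0.29, 1.99], [-1.47, 1.44], [0.14, 2.54], [-1.03, 4.17], [0.13, 1.85], [-2.86, 2.86]. Speed limits (rad/s): [2.39, 2.39, 3.01, 3.01, 3.14, 3.14, 3.14].

### API

Orientations are given as a unit quaternion [w, x, y, z].
In Python, from workcell import manip gives the robot as it stands. The module is installed in compiled form; this text tells all that it offers.
- The arm moves only by the shell command python3 -m pendant 'ROWS' [FORCE]. ROWS is JSON, a list of rows, each an object with "offset": the shift along the tool's x, y, z in units of 25 mm (1.0 is 25 mm), a list of three; "roll": the turn about the tool's z in units of 6 degrees (1.0 is 6 degrees); "jaw": the opening, from -1 (shut) to 1 (fully open), so that 0 is half open. In form: [{"offset": [tx, ty, tz], "roll": roll, "jaw": jaw}, ...]. A call has 1 to 20 rows; each row shifts and turns the commanded pose from where the row before left it, along the tool's axes as they then stand; what a row does not reach is not made up. A row lasts 1/8 s, in which the tool goes at most 62.5 mm and 10.7 degrees, less where a joint would pass 70% of its speed; a pose out of reach is approached as far as the arm can. A call is refused whole if a number of a shift passes 1 or a number of a turn 1, either way. A call with a gripper value outside its range is refused whole. The fingers move at their own pace and stop on an object; FORCE is the grip in N (left out, the last holds). Time passes only in rows, so rows that do not move let the fingers close. It gives the time, the measured TCP pose, the force, the opening and the grip force at its end, in the units of the state.
- manip.state(): the state, without advancing time (a new reading comes with each control period).
- manip.capture(name): name is "scene" or "top" or "wrist"; returns (picture, depth): 480x640x3 uint8, red, green, blue; 480x640 float32, mm along the optical axis (not along the pixel's ray), 0 where there is no reading.
- manip.calibration(name): a dict with "fx", "fy", "cx", "cy" (pixels), "D" ([k1, k2, p1, p2, k3] as OpenCV has them; the pictures are not rectified), "view" (4x4, takes a point from world to camera coordinates). Camera axes: x right, y up, looking along -z (the intrinsics and any distortion apply to the point x, -y, -z); pixel columns grow to the right and rows downward; lengths in mm; the calibration is good to about 2 mm. A picture is of the moment at which its call begins: read the wrist's pose just before it. calibration takes no time and is no camera call; for the wrist camera it gives the pose at the moment of the call.
- manip.close_job(): hands the job in; it is judged then, once.
The state is a dict: "time_s": time; "joints": joint angles; "dq": joint speeds; "joint_efforts": joint torques, N m; "position": TCP position; "tool_rot": TCP orientation; "force": force on the tool from outside, world axes, zero at the start; "torque": the same for the moment, N m; "finger_gap": finger opening in mm; "gripper_force": force on a finger pad.
Only numpy, scipy, OpenCV 4.12 (cv2) and the standard library are available. Lean on these libraries where they do the work, as an engineer would, in place of code of your own. Each camera call takes 0.05 s, during which the arm holds its last target. There are 200 camera calls.

## Working session

There is one attempt and no reset: what is moved stays moved. The work goes in short steps, Python scripts to look and compute and a shell command to move; the robot and the scene stay as the last step left them, time stands still between calls to the robot, and variables do not carry over. Pictures are saved under pics/ and viewed, at most 14 in all, crops included, and the job is handed in when it is done.

```bash
mkdir -p pics; cat > h.py <<'E'
import numpy as np, cv2
from workcell import manip
def cal(n):
    c=manip.calibration(n); K=np.array([[c['fx'],0,c['cx']],[0,c['fy'],c['cy']],[0,0,1.]])
    return K,np.array(c['D'],float),np.array(c['view'],float)
def ray(n,uv,C=None):
    K,D,V=C or cal(n); p=cv2.undistortPoints(np.array(uv,float).reshape(-1,1,2),K,D).reshape(-1,2)
    d=np.c_[p[:,0],-p[:,1],-np.ones(len(p))]; R=V[:3,:3]; o=-R.T@V[:3,3]
    return o,d@R   # d scaled so depth=1
def onz(n,uv,z,C=None):
    o,d=ray(n,uv,C); return o+d*((z-o[2])/d[:,2])[:,None]
def cloud(n,depth,C=None):
    v,u=np.mgrid[0:480,0:640]; o,d=ray(n,np.c_[u.ravel(),v.ravel()],C)
    return (o+d*depth.reshape(-1,1)).reshape(480,640,3)
def snap(n,name):
    C=cal(n); im,de=manip.capture(n); cv2.imwrite(f'pics/{name}.png',im[:,:,::-1]); np.savez(f'pics/{name}.npz',im=im,de=de,K=C[0],D=C[1],V=C[2]); return im,de,C
def load(name):
    f=np.load(f'pics/{name}.npz'); return f['im'],f['de'],(f['K'],f['D'],f['V'])
E
python3 - <<'E'
from h import *
print(manip.state())
for n in('top','scene'):
    im,de,C=snap(n,n+'0'); print(n,-C[2][:3,:3].T@C[2][:3,3],(de>0).mean())
E
```

```text
{'time_s': 0.0, 'joints': array([ 1.09782568,  0.41191245, -0.01271145,  1.59703685,  0.00558237,
        1.13429863, -0.08216884]), 'dq': array([ 1.56893955e-03, -4.96316468e-06,  2.03573944e-04,  5.39662974e-04,
        8.84696628e-04, -3.49247524e-04, -9.37713615e-04]), 'joint_efforts': array([ 2.01596657e-05, -6.00610042e+01,  6.82274681e-01, -2.99410057e+01,
        1.37678225e-02,  1.07649970e-02,  1.43650630e-05]), 'position': array([ 245.88241023, -574.01652799,  202.64823323]), 'tool_rot': array([-7.81981025e-04,  9.79584777e-01,  2.01029869e-01, -2.11054406e-04]), 'force': array([ 0.29139086, -0.16892218,  0.94672548]), 'torque': array([-0.0358047 ,  0.0137896 , -0.02094144]), 'gripper_force': 0.0, 'finger_gap': 85.40637775381322}
top [4.70316818e+02 1.38911242e+00 1.39111702e+03] 0.99595703125
scene [-123.5411589   553.85091584  625.40035303] 0.9956705729166667
```

View pics/top0.png

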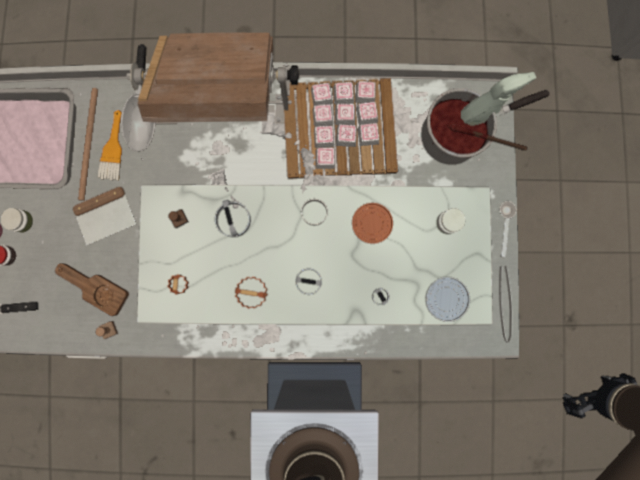

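View pics/scene0.png

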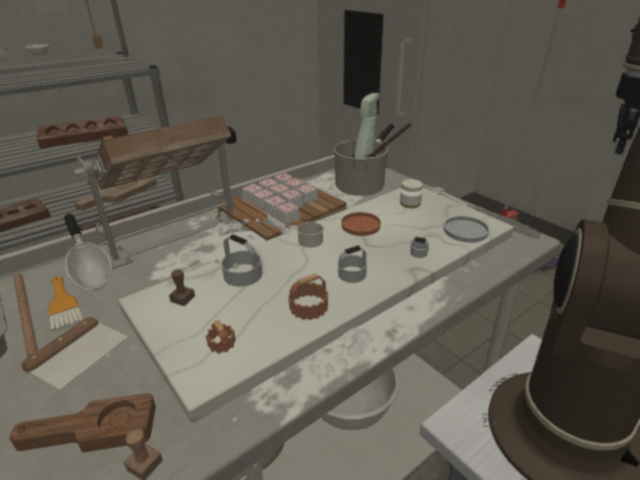

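The top view shows plain large at (232,217), medium (308,281), small (380,296), fluted large (250,292), fluted small (178,284), copper tin (372,223), steel tin (447,298). The bystanders are ring (314,212), stamp (178,217) and jar (451,221). Each larger cutter has to go over the smaller one, so I'll place smallest first.

```bash
cat > m.py <<'E'
from h import *
im,de,C=load('top0'); P=cloud('top',de,C); hsv=cv2.cvtColor(im,cv2.COLOR_RGB2HSV)
print('slab z',np.median(P[240:260,200:420,2]))
exp={'ps':(380,296,76),'pm':(308,281,103),'pl':(232,217,130),'fs':(178,284,80),'fl':(250,292,107),'st':(447,298,49),'ct':(372,223,49),'ring':(314,212,70),'jar':(451,221,98),'stamp':(178,217,108)}
for k,(u,v,z) in exp.items():
    r=28; sl=np.s_[v-r:v+r,u-r:u+r]; H,S,V=[hsv[sl][:,:,i].astype(int) for i in range(3)]
    if k[0]=='p': m=V<75
    elif k[0]=='f': m=(P[sl][:,:,2]>z-12)
    elif k=='ct': m=(S>110)
    elif k=='st': m=(H>95)&(H<125)&(S>25)
    else: m=P[sl][:,:,2]>z-12
    m=m.astype(np.uint8); n,l,s,c=cv2.connectedComponentsWithStats(m,connectivity=8)
    if n<2: print(k,'none');continue
    i=1+np.argmax(s[1:,4]); vv,uu=np.where(l==i); pts=np.c_[uu+u-r,vv+v-r].astype(np.float32)
    (c,wh,a)=cv2.minAreaRect(pts); W=onz('top',pts,z,C)[:,:2]; cw=(W.min(0)+W.max(0))/2
    bc=onz('top',cv2.boxPoints((c,wh,a)),z,C)[:,:2]; e=bc[1:3]-bc[:2]; L=np.linalg.norm(e,axis=1); e0=e[np.argmax(L)]
    print(k,'n',len(pts),'mean',W.mean(0).round(0),'mid',cw.round(0),'dims',L.round(0),'ang',np.degrees(np.arctan2(e0[1],e0[0])).round(0),'z',np.percentile(P[sl][l==i][:,2],[50,95]).round(0))
E
python3 m.py
```

```text
slab z 33.66354876668629
ps n 33 mean [ 441. -157.] mid [ 441. -157.] dims [ 8. 22.] ang -149.0 z [75. 80.]
pm n 46 mean [476.  16.] mid [476.  16.] dims [ 8. 33.] ang -98.0 z [103. 106.]
pl n 62 mean [625. 201.] mid [625. 202.] dims [ 8. 41.] ang -163.0 z [130. 134.]
fs n 85 mean [466. 332.] mid [468. 332.] dims [12. 40.] ang -179.0 z [77. 84.]
fl n 123 mean [450. 152.] mid [450. 152.] dims [14. 62.] ang -100.0 z [104. 110.]
st n 2 mean [ 461. -332.] mid [ 461. -332.] dims [0. 2.] ang -0.0 z [ 714. 1323.]
ct n 1235 mean [ 619. -139.] mid [ 620. -139.] dims [93. 96.] ang 180.0 z [37. 45.]
ring n 96 mean [647.   4.] mid [643.   3.] dims [63. 61.] ang -90.0 z [68. 73.]
jar n 459 mean [ 621. -325.] mid [ 623. -325.] dims [56. 55.] ang -89.0 z [ 97. 101.]
stamp n 74 mean [627. 335.] mid [627. 336.] dims [21. 21.] ang -90.0 z [103. 107.]
```

```bash
cat > plan.py <<'E'
import sys; from h import *
def pose():
    s=manip.state(); w,x,y,z=s['tool_rot']; psi=np.degrees(np.arctan2(2*(x*y+w*z),1-2*(y*y+z*z))); return s,np.array(s['position']),psi
def plan(x,y,z,psi=None):
    s,p,c=pose(); psi=c if psi is None else psi; r=(c-psi+90)%180-90; f=np.radians(c-r); d=np.array([x,y,z])-p
    o=np.array([d[0]*np.cos(f)+d[1]*np.sin(f), d[0]*np.sin(f)-d[1]*np.cos(f), -d[2]])/25
    print('pos',p.round(1),'psi %.1f'%c,'q7 %.2f'%s['joints'][6],'F',np.round(s['force'],1),'gap %.1f'%s['finger_gap'],'t %.1f'%s['time_s'],'| roll %.2f'%(r/6),'off',o.round(2))
if __name__=='__main__': plan(*[float(a) for a in sys.argv[1:]])
E
python3 - <<'E'
from h import *
im,de,C=load('top0'); print(onz('top',[(447,298)],49,C))
E
python3 plan.py 400 -330 230 31
```

```text
[[ 435.79379764 -321.91536911   49.        ]]
pos [ 245.9 -574.1  202.7] psi 23.2 q7 -0.08 F [ 0.5 -0.1  0.3] gap 85.7 t 0.1 | roll -1.30 off [10.31 -5.19 -1.09]
```

```bash
python3 -m pendant '[{"offset":[1,-0.5,-0.15],"roll":-0.65,"jaw":0},{"offset":[1,-0.5,-0.15],"roll":-0.65,"jaw":0},{"offset":[1,-0.5,-0.15],"roll":0,"jaw":0},{"offset":[1,-0.5,-0.15],"roll":0,"jaw":0},{"offset":[1,-0.5,-0.15],"roll":0,"jaw":0},{"offset":[1,-0.5,-0.15],"roll":0,"jaw":0},{"offset":[1,-0.5,-0.15],"roll":0,"jaw":0},{"offset":[1,-0.5,-0.15],"roll":0,"jaw":0},{"offset":[1,-0.5,0],"roll":0,"jaw":0},{"offset":[1,-0.5,0],"roll":0,"jaw":0},{"offset":[0,0,0],"roll":0,"jaw":0},{"offset":[0,0,0],"roll":0,"jaw":0}]'
python3 - <<'E'
from h import *; from plan import *
im,de,C=snap('wrist','w0'); plan(441,-157,230,31); V=C[2]; print(-V[:3,:3].T@V[:3,3], V[:3,:3].round(2)); 
E
```

```text
time_s: 1.6
position: [400.7, -341.5, 233.8]
tool_rot: [0.0, 0.963, 0.268, -0.0]
force: [0.1, 0.3, -0.3]
finger_gap: 42.6
gripper_force: 0.0
pos [ 400.4 -342.   233.7] psi 31.0 q7 -0.46 F [-0.4 -0.3  0.7] gap 42.7 t 1.6 | roll 0.01 off [ 5.2  -5.51  0.15]
[ 472.27801715 -299.00859075  403.92231393] [[ 0.52 -0.86 -0.  ]
 [ 0.81  0.49 -0.32]
 [ 0.28  0.17  0.95]]
```

View pics/w0.png

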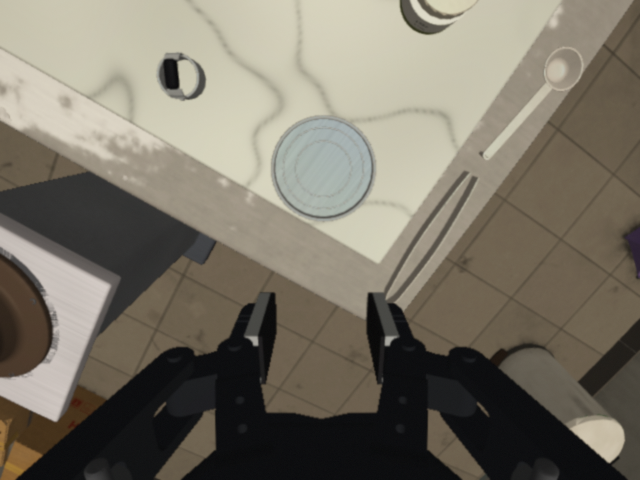

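The wrist view shows the steel tin centred at (323,167) and plain_small at (180,75), its black bar at (172,72) nearly aligned with the jaws. I'll measure both here.

```bash
cat > wm.py <<'E'
from h import *
def comp(m,near):
    n,l,s,c=cv2.connectedComponentsWithStats(m.astype(np.uint8),connectivity=8)
    k=[i for i in range(1,n) if s[i,4]>25]; i=min(k,key=lambda i:np.hypot(*(c[i]-near))); return l==i
def bar(name,near,z,kind='p',rad=45,cam='wrist'):
    im,de,C=load(name); hsv=cv2.cvtColor(im,cv2.COLOR_RGB2HSV).astype(int); P=cloud(cam,de,C)
    v,u=np.mgrid[0:480,0:640]; w=np.hypot(u-near[0],v-near[1])<rad
    m=w&(abs(P[:,:,2]-z)<9)&((hsv[:,:,2]<70) if kind=='p' else ((hsv[:,:,0]<30)&(hsv[:,:,1]<150)))
    m=comp(m,near); pts=np.argwhere(m)[:,::-1].astype(np.float32); W=onz(cam,pts,z,C)[:,:2].astype(np.float32)
    c,wh,a=cv2.minAreaRect(W); b=cv2.boxPoints((c,wh,a)); e=b[1:3]-b[:2]; L=np.hypot(*e.T); e0=e[np.argmax(L)]
    print('bar',np.round(c,1),L.round(1),'psi %.1f'%(np.degrees(np.arctan2(e0[1],e0[0]))%180),'z',np.median(P[m][:,2]).round(1),len(pts)); return m
def disc(name,near,z,cond,rad=70):
    im,de,C=load(name); hsv=cv2.cvtColor(im,cv2.COLOR_RGB2HSV).astype(int); v,u=np.mgrid[0:480,0:640]
    m=comp(cond(hsv)&(np.hypot(u-near[0],v-near[1])<rad),near)
    ct=max(cv2.findContours(m.astype(np.uint8),0,1)[0],key=len).reshape(-1,2); W=onz('wrist',ct,z,C)[:,:2].astype(np.float32)
    c,wh,a=cv2.fitEllipse(W); print('disc',np.round(c,1),np.round(wh,1))
E
python3 - <<'E'
from wm import *
bar('w0',(172,72),76)
im,_,C=load('w0'); hsv=cv2.cvtColor(im,cv2.COLOR_RGB2HSV); print(hsv[150,323],hsv[200,300],hsv[167,390],hsv[167,400],hsv[100,250])
disc('w0',(323,167),48,lambda h:(h[:,:,0]>85)&(h[:,:,0]<125)&(h[:,:,1]>25))
E
```

```text
bar [ 441.  -160.4] [12.5 24.4] psi 30.6 z 75.4 392
[ 79  16 180] [ 49  12 172] [ 25  30 204] [ 25  30 204] [ 26  29 210]Traceback (most recent call last):
  File "<stdin>", line 4, in <module>
  File "wm.py", line 14, in disc
    m=comp(cond(hsv)&(np.hypot(u-near[0],v-near[1])<rad),near)
  File "wm.py", line 4, in comp
    k=[i for i in range(1,n) if s[i,4]>25]; i=min(k,key=lambda i:np.hypot(*(c[i]-near))); return l==i
                                              ~~~^^^^^^^^^^^^^^^^^^^^^^^^^^^^^^^^^^^^^^^
ValueError: min() iterable argument is empty
```

```bash
python3 - <<'E'
from wm import *
disc('w0',(323,167),48,lambda h:(h[:,:,1]<22)&(h[:,:,2]>100),60)
im,de,C=load('top0'); hsv=cv2.cvtColor(im,cv2.COLOR_RGB2HSV).astype(int)
v,u=np.mgrid[0:480,0:640]; m=(hsv[:,:,1]<22)&(np.hypot(u-447,v-298)<30); m=comp(m,(447,298)); ct=max(cv2.findContours(m.astype(np.uint8),0,1)[0],key=len).reshape(-1,2)
print(cv2.fitEllipse(onz('top',ct,48,C)[:,:2].astype(np.float32)))
E
python3 -m pendant '[{"offset":[1,-1,0],"roll":0,"jaw":0},{"offset":[1,-1,0],"roll":0,"jaw":0},{"offset":[0.6,-1,0],"roll":0,"jaw":0},{"offset":[0,-1,0.5],"roll":0,"jaw":0},{"offset":[0,-1,0.5],"roll":0,"jaw":-0.3},{"offset":[0,-0.5,0.5],"roll":0,"jaw":-0.3},{"offset":[0,0,0],"roll":0,"jaw":-0.3},{"offset":[0,0,0],"roll":0,"jaw":-0.3}]'
python3 - <<'E'
from h import *; from plan import *
im,de,C=snap('wrist','w1'); plan(441,-159,76,31)
E
```

```text
disc [ 434.1 -324.4] [107.6 108.1]
((435.90032958984375, -322.5361633300781), (143.35537719726562, 145.99411010742188), 7.939341068267822)
time_s: 2.65
position: [386.1, -191.6, 196.6]
tool_rot: [0.0, 0.964, 0.267, 0.0]
force: [-0.2, -0.7, 0.4]
finger_gap: 29.7
gripper_force: 0.0
pos [ 386.2 -191.6  196.6] psi 30.9 q7 -0.72 F [-0.1  0.5 -0.3] gap 30.3 t 2.7 | roll -0.01 off [2.55 0.01 4.82]
```

View pics/w1.png

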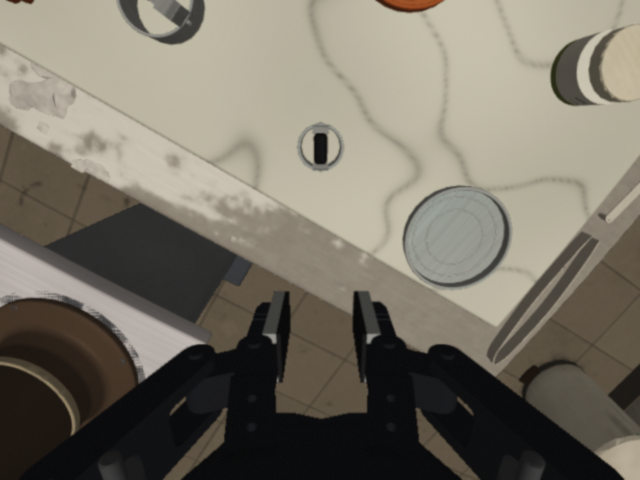

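The cutter's bar is at (320,148), centred under the jaw line (u≈322). The tin is at (456,237).

```bash
python3 - <<'E'
from wm import *; from plan import *
bar('w1',(320,148),76)
disc('w1',(456,237),48,lambda h:(h[:,:,1]<22)&(h[:,:,2]>100),60)
plan(441,-159,73,31)
E
```

```text
bar [ 440.9 -158.4] [10.1 24.4] psi 30.9 z 75.5 382
disc [ 433.9 -323.8] [107.1 107.9]
pos [ 386.2 -191.6  196.6] psi 30.9 q7 -0.72 F [-0.1  0.5 -0.3] gap 30.3 t 2.7 | roll -0.01 off [2.55 0.01 4.94]
```

```bash
python3 -m pendant '[{"offset":[1,0,0.6],"roll":0,"jaw":-0.3},{"offset":[1,0,0.8],"roll":0,"jaw":-0.3},{"offset":[0.55,0,0.8],"roll":0,"jaw":-0.3},{"offset":[0,0.02,0.8],"roll":0,"jaw":-0.3},{"offset":[0,0,0.8],"roll":0,"jaw":-0.3},{"offset":[0,0,0.6],"roll":0,"jaw":-0.3},{"offset":[0,0,0.4],"roll":0,"jaw":-0.3},{"offset":[0,0,0.2],"roll":0,"jaw":-0.3},{"offset":[0,0,0],"roll":0,"jaw":-0.3},{"offset":[0,0,0],"roll":0,"jaw":-1},{"offset":[0,0,0],"roll":0,"jaw":-1},{"offset":[0,0,0],"roll":0,"jaw":-1},{"offset":[0,0,0],"roll":0,"jaw":-1}]' 30; python3 plan.py 441 -159 72 31
```

```text
time_s: 4.32
position: [440.6, -158.2, 71.1]
tool_rot: [0.0, 0.964, 0.267, 0.0]
force: [-0.5, 0.3, -0.1]
finger_gap: 0.1
gripper_force: 0.0
pos [ 440.6 -158.2   71.1] psi 31.0 q7 -0.93 F [-0.5  0.3 -0.1] gap 0.1 t 4.3 | roll -0.00 off [-0.    0.04 -0.04]
```

Closed on nothing, so I'll look.

```bash
python3 - <<'E'
from h import *
im,de,C=snap('wrist','w2'); cv2.imwrite('pics/w2c.png',cv2.resize(im[200:440,160:480,::-1],(640,480)))
E
```

```text
(no output)
```

View pics/w2c.png

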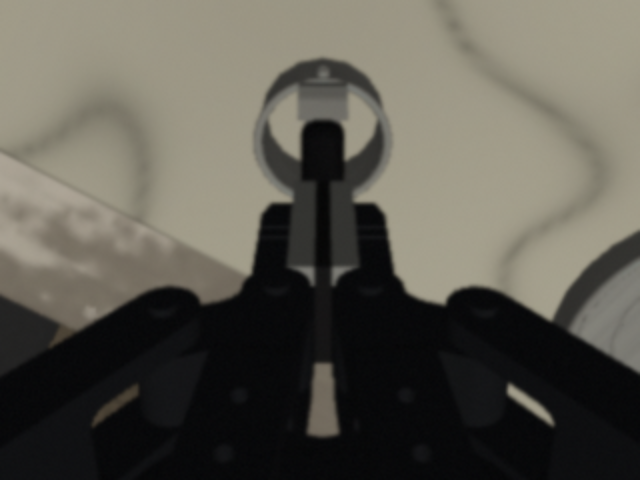

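The bar is visible at crop (322,150) with shut fingertips at crop y≈182, overlapping its near end. I'll check their heights with depth.

```bash
python3 - <<'E'
from h import *
im,de,C=load('w2'); P=cloud('wrist',de,C)
for x,y in [(322,130),(322,150),(322,170),(322,84+10),(305,186),(340,186),(305,200),(305,230),(340,230),(270,210),(375,210),(260,140),(322,220)]:
    u,v=160+x//2,200+y//2; print((x,y),P[v,u].round(1),im[v,u])
E
```

```text
(322, 130) [ 450.6 -152.7   74. ] [ 9  8 10]
(322, 150) [ 446.3 -155.4   75.7] [12 12 12]
(322, 170) [ 441.1 -158.4   75.6] [12 13 12]
(322, 94) [ 456.1 -149.4   63.6] [90 89 83]
(305, 186) [ 448.5 -149.4  105.5] [51 51 48]
(340, 186) [ 453.2 -155.9  106.8] [52 52 49]
(305, 200) [ 448.3 -149.6  111.4] [51 51 49]
(305, 230) [ 448.6 -149.8  123.9] [51 52 49]
(340, 230) [ 452.5 -155.8  124.3] [52 51 49]
(270, 210) [ 441.4 -144.9  109.6] [ 9  9 11]
(375, 210) [ 453.1 -164.7  109.3] [7 8 9]
(260, 140) [ 432.5 -142.2   57.8] [96 95 89]
(322, 220) [ 450.5 -152.8  120.2] [7 7 7]
```

The bar reads z≈75.6 as it should, but the shut fingertips read z≈105, about 45 mm higher than the reported TCP implies. So the tips are about 34 mm behind the reported TCP. I'll open, go lower in steps and check the force and the depth.

```bash
python3 -m pendant '[{"offset":[0,0,0],"roll":0,"jaw":-0.3},{"offset":[0,0,0],"roll":0,"jaw":-0.3},{"offset":[0,0,0],"roll":0,"jaw":-0.3},{"offset":[0,0,0.5],"roll":0,"jaw":-0.3},{"offset":[0,0,0.5],"roll":0,"jaw":-0.3},{"offset":[0,0,0],"roll":0,"jaw":-0.3}]'; python3 - <<'E'
from h import *; from plan import *
im,de,C=snap('wrist','w3'); P=cloud('wrist',de,C); plan(441,-158.4,32,31)
cv2.imwrite('pics/w3c.png',cv2.resize(im[200:440,160:480,::-1],(640,480)))
# tool-frame of near-camera points: lowest finger points
s,p,psi=pose(); f=np.radians(psi); d=P-p; tx=d[...,0]*np.cos(f)+d[...,1]*np.sin(f); ty=d[...,0]*np.sin(f)-d[...,1]*np.cos(f)
m=(de>0)&(P[...,2]>80)&(abs(ty)<40)&(abs(tx)<16); 
for sg in(-1,1):
    k=m&(ty*sg>0); print(sg,'tip z',P[k][:,2].min(),'ty',np.percentile(ty[k],[1,50,99]),'tx',np.percentile(tx[k],[1,99]))
E
```

```text
time_s: 5.12
position: [439.4, -157.8, 44.5]
tool_rot: [-0.001, 0.964, 0.267, -0.001]
force: [0.4, 0.4, 1.0]
finger_gap: 29.3
gripper_force: 0.0
pos [ 439.9 -157.9   45.1] psi 31.0 q7 -0.95 F [-0.1  0.1  0.3] gap 30.1 t 5.2 | roll 0.00 off [0.03 0.04 0.52]
-1 tip z 80.02235895826098 ty [-39.7844882  -20.93635093  -0.3885391 ] tx [-10.86652708  15.29429253]
1 tip z 80.00572637897872 ty [ 0.45033537 20.31715721 39.73618898] tx [-10.74495925  15.58953063]
```

View pics/w3c.png

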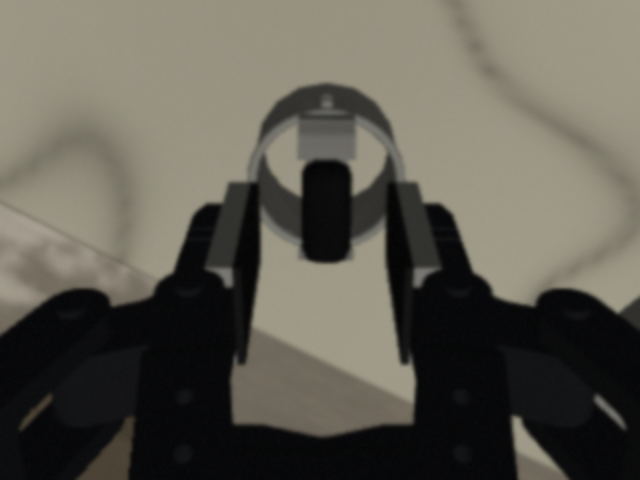

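The pads straddle the bar at crop (327,210), and the tips are just above bar height. Down 17 mm more, then grip.

```bash
python3 -m pendant '[{"offset":[0,0,0.4],"roll":0,"jaw":-0.3},{"offset":[0.03,0.04,0.28],"roll":0,"jaw":-0.3},{"offset":[0,0,0],"roll":0,"jaw":-0.3},{"offset":[0,0,0],"roll":0,"jaw":-1},{"offset":[0,0,0],"roll":0,"jaw":-1},{"offset":[0,0,0],"roll":0,"jaw":-1}]' 30; python3 plan.py 434 -324 130 31
```

```text
time_s: 5.92
position: [441.8, -158.7, 29.1]
tool_rot: [0.0, 0.964, 0.267, 0.0]
force: [-0.6, -0.5, -0.5]
finger_gap: 11.3
gripper_force: 34.4
pos [ 441.8 -158.7   29.1] psi 31.0 q7 -0.97 F [-0.6 -0.5 -0.5] gap 11.3 t 5.9 | roll -0.00 off [-3.67  5.51 -4.03]
```

```bash
python3 -m pendant '[{"offset":[0,0,-0.6],"roll":0,"jaw":-1},{"offset":[0,0,-1],"roll":0,"jaw":-1},{"offset":[-0.5,0.5,-0.4],"roll":0,"jaw":-1},{"offset":[-0.6,1,0],"roll":0,"jaw":-1},{"offset":[-0.6,1,0],"roll":0,"jaw":-1},{"offset":[-0.6,1,0],"roll":0,"jaw":-1},{"offset":[-0.6,1,0],"roll":0,"jaw":-1},{"offset":[-0.6,0.8,0],"roll":0,"jaw":-1},{"offset":[-0.17,0.2,0],"roll":0,"jaw":-1},{"offset":[0,0,0],"roll":0,"jaw":-1},{"offset":[0,0,0],"roll":0,"jaw":-1}]'; python3 - <<'E'
from wm import *; from plan import *
snap('wrist','w4'); plan(434.6,-324.1,32,31)
E
```

```text
time_s: 7.3
position: [434.2, -322.5, 79.3]
tool_rot: [-0.0, 0.963, 0.268, 0.0]
force: [0.7, 0.4, -0.6]
finger_gap: 11.5
gripper_force: 34.5
pos [ 434.2 -322.5   79.2] psi 31.1 q7 -0.60 F [ 0.1 -0.4 -0.4] gap 11.2 t 7.3 | roll 0.01 off [-0.02  0.06  1.89]
```

View pics/w4.png

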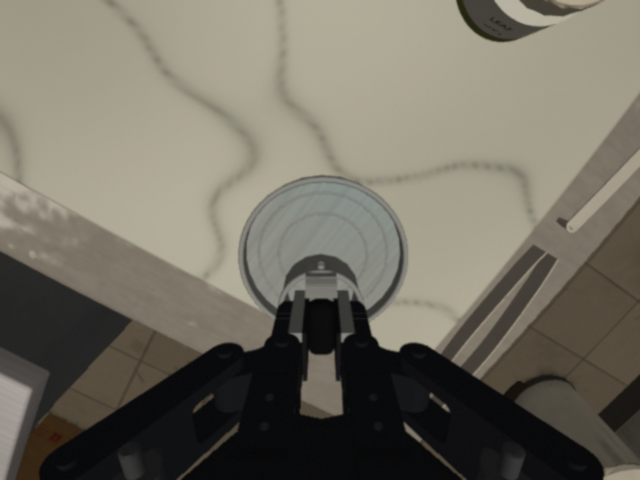

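The cutter hangs over the tin, which is centred at (323,245). The lateral alignment is good, so I'll lower and release.

```bash
python3 -m pendant '[{"offset":[-0.02,0.06,0.6],"roll":0,"jaw":-1},{"offset":[0,0,0.5],"roll":0,"jaw":-1},{"offset":[0,0,0.4],"roll":0,"jaw":-1},{"offset":[0,0,0.2],"roll":0,"jaw":-1},{"offset":[0,0,0.15],"roll":0,"jaw":-1},{"offset":[0,0,0.02],"roll":0,"jaw":-1},{"offset":[0,0,0],"roll":0,"jaw":-0.5},{"offset":[0,0,0],"roll":0,"jaw":-0.5},{"offset":[0,0,0],"roll":0,"jaw":-0.5},{"offset":[0,0,-0.5],"roll":0,"jaw":-0.5},{"offset":[0,0,-1],"roll":0,"jaw":-0.3},{"offset":[-0.5,0,-1],"roll":0,"jaw":-0.3},{"offset":[-1,0,-1],"roll":0,"jaw":-0.3},{"offset":[-1,0,-1],"roll":0,"jaw":-0.3},{"offset":[0,0,0],"roll":0,"jaw":-0.3}]'; python3 - <<'E'
from h import *; from plan import *
snap('wrist','w5'); plan(440,0,160,82)
E
```

```text
time_s: 9.22
position: [380.0, -359.7, 147.4]
tool_rot: [0.002, 0.964, 0.266, 0.001]
force: [-0.2, -0.5, -0.9]
finger_gap: 30.4
gripper_force: 0.0
pos [ 380.7 -358.4  146.2] psi 30.9 q7 -0.46 F [-0.5  0.3 -0. ] gap 30.0 t 9.3 | roll -8.52 off [14.52  0.35 -0.55]
```

View pics/w5.png

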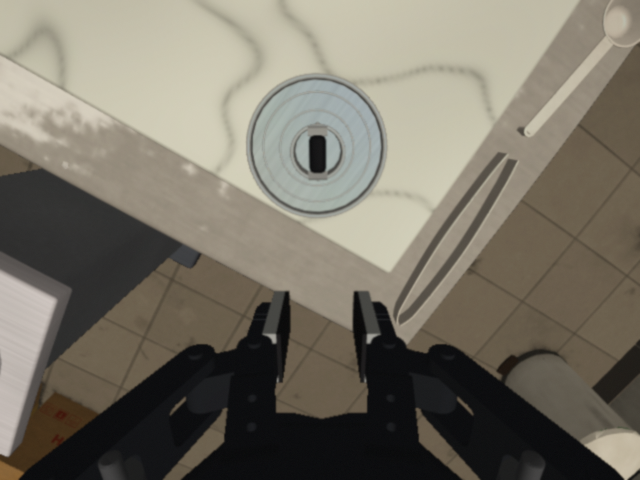

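plain_small stands upright in the tin: bar (318,153), tin centre (317,145).

```bash
python3 - <<'E'
from wm import *; from plan import *
bar('w5',(318,153),79)
disc('w5',(317,145),48,lambda h:((h[:,:,1]<22)|(h[:,:,0]>70))&(h[:,:,2]>60),85)
plan(465,-49,170,82)
E
python3 -m pendant '[{"offset":[0.5,-1,-0.4],"roll":-0.9,"jaw":-0.3},{"offset":[0.6,-1,-0.4],"roll":-0.9,"jaw":-0.3},{"offset":[0.7,-1,-0.2],"roll":-0.9,"jaw":-0.3},{"offset":[0.8,-0.9,0],"roll":-0.9,"jaw":-0.3},{"offset":[0.9,-0.8,0],"roll":-0.9,"jaw":-0.3},{"offset":[1,-0.5,0],"roll":-0.9,"jaw":-0.3},{"offset":[1,0,0],"roll":-0.9,"jaw":-0.3},{"offset":[1,0,0],"roll":-0.9,"jaw":-0.3},{"offset":[1,0,0],"roll":-0.9,"jaw":-0.3},{"offset":[1,0,0],"roll":-0.4,"jaw":-0.3},{"offset":[0,0,0],"roll":0,"jaw":-0.3}]'
python3 plan.py 465 -49 170 82
```

```text
bar [ 433.5 -325.6] [10.9 24.3] psi 30.9 z 78.5 565
disc [ 434.2 -324.3] [107.7 108. ]
pos [ 380.7 -358.4  146.2] psi 30.9 q7 -0.46 F [-0.5  0.3 -0. ] gap 30.0 t 9.3 | roll -8.52 off [12.72  1.62 -0.95]
time_s: 10.65
position: [401.6, -86.0, 169.7]
tool_rot: [-0.0, 0.753, 0.658, 0.0]
force: [-0.7, 0.3, 0.1]
finger_gap: 29.9
gripper_force: 0.0
pos [401.6 -86.  169.7] psi 82.2 q7 -0.12 F [-0.7  0.3  0.1] gap 29.9 t 10.7 | roll 0.04 off [ 1.82  2.31 -0.01]
```

Within 1.5 mm of the centre. Next is the medium.

```bash
python3 -m pendant '[{"offset":[0.8,0.8,0],"roll":0,"jaw":-0.3},{"offset":[0.8,0.8,0],"roll":0,"jaw":-0.3},{"offset":[0.2,0.7,0],"roll":0,"jaw":-0.3},{"offset":[0,0,0],"roll":0,"jaw":-0.3},{"offset":[0,0,0],"roll":0,"jaw":-0.3}]'; python3 - <<'E'
from wm import *; from plan import *
im,de,C=snap('wrist','w6')
uv=cv2.projectPoints  # predicted bar pixel
X=C[2]@np.array([476,16,103,1]); x=np.array([[X[0],-X[1],-X[2]]]); q=cv2.projectPoints(x,np.zeros(3),np.zeros(3),C[0],C[1])[0].ravel(); print(q)
bar('w6',q,103,rad=60); plan(476,16,56,82)
E
```

```text
time_s: 11.28
position: [463.5, -52.5, 169.4]
tool_rot: [-0.0, 0.755, 0.656, -0.001]
force: [0.1, -0.5, -0.6]
finger_gap: 29.9
gripper_force: 0.0
[324.54629936 144.43122748]
bar [476.3  15.5] [10.9 34.9] psi 81.7 z 102.4 848
pos [463.5 -52.5 169.5] psi 81.9 q7 -0.28 F [-1.2 -0.2  0.4] gap 29.8 t 11.3 | roll -0.01 off [2.78 0.11 4.54]
```

View pics/w6.png

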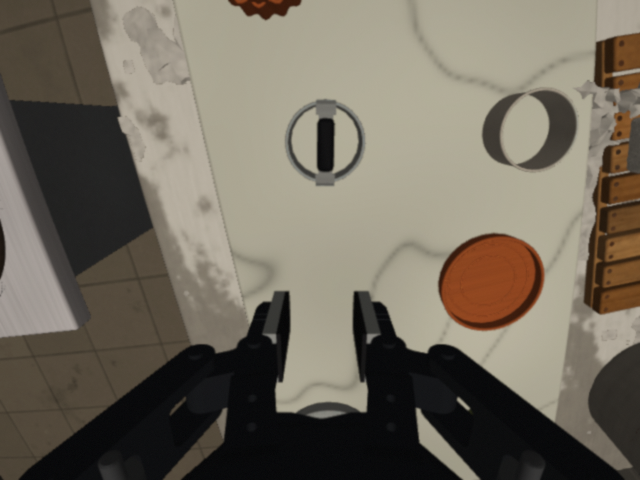

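plain_medium's bar is at (325,145), matching the predicted pixel. Going down to grip.

```bash
python3 -m pendant '[{"offset":[0.9,0.12,0.2],"roll":0,"jaw":-0.3},{"offset":[1,0,0.4],"roll":0,"jaw":-0.3},{"offset":[0.87,0,0.6],"roll":0,"jaw":-0.3},{"offset":[0,0,0.8],"roll":0,"jaw":-0.3},{"offset":[0,0,0.8],"roll":0,"jaw":-0.3},{"offset":[0,0,0.8],"roll":0,"jaw":-0.3},{"offset":[0,0,0.6],"roll":0,"jaw":-0.3},{"offset":[0,0,0.34],"roll":0,"jaw":-0.3},{"offset":[0,0,0],"roll":0,"jaw":-0.3},{"offset":[0,0,0],"roll":0,"jaw":-1},{"offset":[0,0,0],"roll":0,"jaw":-1},{"offset":[0,0,0],"roll":0,"jaw":-1}]' 30; python3 plan.py 434 -324 130 31
```

```text
time_s: 12.82
position: [477.3, 16.5, 56.6]
tool_rot: [0.0, 0.755, 0.656, 0.0]
force: [-0.9, 0.4, 1.5]
finger_gap: 11.0
gripper_force: 34.9
pos [477.3  16.5  56.6] psi 82.0 q7 -0.58 F [-0.9  0.4  1.5] gap 11.0 t 12.8 | roll 8.50 off [-8.5  10.78 -2.93]
```

```bash
python3 -m pendant '[{"offset":[0,0,-0.6],"roll":0,"jaw":-1},{"offset":[0,0,-1],"roll":0,"jaw":-1},{"offset":[-0.3,0,-1],"roll":0,"jaw":-1},{"offset":[-0.8,0,-0.4],"roll":0,"jaw":-1},{"offset":[-1,0,0],"roll":0,"jaw":-1},{"offset":[-1,0,0],"roll":0,"jaw":-1},{"offset":[-1,0,0],"roll":0,"jaw":-1},{"offset":[-1,0.1,0],"roll":0,"jaw":-1},{"offset":[-1,0.1,0],"roll":0,"jaw":-1},{"offset":[-1,0,0],"roll":0,"jaw":-1},{"offset":[-1,0,0],"roll":0,"jaw":-1},{"offset":[-1,0,0],"roll":0,"jaw":-1},{"offset":[-1,0,0],"roll":0,"jaw":-1},{"offset":[-1,0,0],"roll":0,"jaw":-1},{"offset":[-1,0,0],"roll":0,"jaw":-1},{"offset":[-1,0,0],"roll":0,"jaw":-1},{"offset":[-0.6,0,0],"roll":0,"jaw":-1},{"offset":[0,0,0],"roll":0,"jaw":-1},{"offset":[0,0,0],"roll":0,"jaw":-1}]'; python3 - <<'E'
from h import *; from plan import *
snap('wrist','w7'); plan(435,-323,60,82)
E
```

```text
time_s: 15.2
position: [434.6, -322.1, 131.4]
tool_rot: [-0.0, 0.754, 0.656, 0.0]
force: [0.1, 0.6, -0.7]
finger_gap: 11.2
gripper_force: 34.6
pos [ 434.6 -322.1  131.4] psi 82.1 q7 0.22 F [ 0.3 -0.5  0.1] gap 11.2 t 15.2 | roll 0.01 off [-0.03  0.02  2.86]
```

View pics/w7.png

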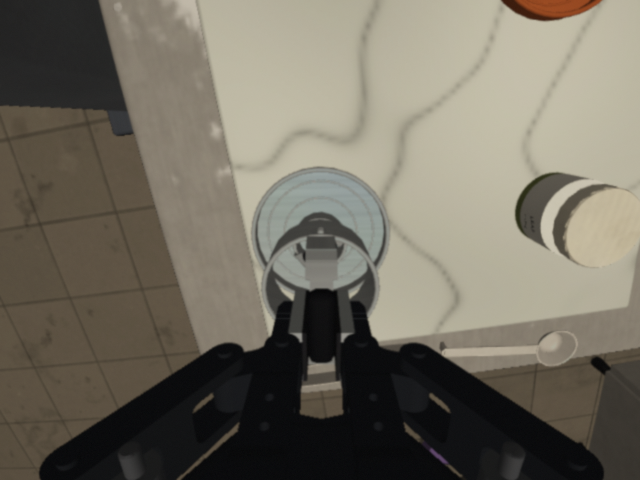

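The medium at (320,290) hangs in line with the tin at (320,235), with small visible below it. Lowering over small.

```bash
python3 -m pendant '[{"offset":[-0.03,0.02,0.6],"roll":0,"jaw":-1},{"offset":[0,0,0.6],"roll":0,"jaw":-1},{"offset":[0,0,0.5],"roll":0,"jaw":-1},{"offset":[0,0,0.5],"roll":0,"jaw":-1},{"offset":[0,0,0.4],"roll":0,"jaw":-1},{"offset":[0,0,0.2],"roll":0,"jaw":-1},{"offset":[0,0,0.05],"roll":0,"jaw":-1},{"offset":[0,0,0],"roll":0,"jaw":-1}]'; python3 plan.py 435 -323 60 82
```

```text
time_s: 16.25
position: [434.8, -324.3, 60.3]
tool_rot: [0.0, 0.755, 0.656, 0.0]
force: [0.3, -0.3, -0.4]
finger_gap: 11.2
gripper_force: 34.6
pos [ 434.8 -324.3   60.3] psi 82.0 q7 0.17 F [ 0.3 -0.3 -0.4] gap 11.2 t 16.2 | roll -0.00 off [ 0.05 -0.    0.01]
```

```bash
python3 -m pendant '[{"offset":[0,0,0.02],"roll":0,"jaw":-1},{"offset":[0,0,0],"roll":0,"jaw":-0.5},{"offset":[0,0,0],"roll":0,"jaw":-0.5},{"offset":[0,0,0],"roll":0,"jaw":-0.5},{"offset":[0,0,-0.5],"roll":0,"jaw":-0.5},{"offset":[0,0,-1],"roll":0,"jaw":-0.3},{"offset":[-0.5,0,-1],"roll":0,"jaw":-0.3},{"offset":[-1,0,-1],"roll":0,"jaw":-0.3},{"offset":[-1,0,-1],"roll":0,"jaw":-0.3},{"offset":[0,0,-1],"roll":0,"jaw":-0.3},{"offset":[0,0,0],"roll":0,"jaw":-0.3}]'; python3 - <<'E'
from wm import *; from plan import *
im,de,C=snap('wrist','w8')
X=C[2]@np.array([434,-324,106,1]); x=np.array([[X[0],-X[1],-X[2]]]); q=cv2.projectPoints(x,np.zeros(3),np.zeros(3),C[0],C[1])[0].ravel(); print(q)
bar('w8',q,106,rad=60)
X=C[2]@np.array([434,-324,48,1]); x=np.array([[X[0],-X[1],-X[2]]]); q=cv2.projectPoints(x,np.zeros(3),np.zeros(3),C[0],C[1])[0].ravel(); print(q)
disc('w8',q,48,lambda h:((h[:,:,1]<22)|(h[:,:,0]>70)),85)
plan(563,182,190,17)
u,v=q.astype(int); v=max(v,120);cv2.imwrite('pics/w8c.png',cv2.resize(im[v-120:v+120,u-160:u+160,::-1],(640,480)))
E
```

```text
time_s: 17.62
position: [427.0, -386.9, 199.7]
tool_rot: [0.002, 0.755, 0.656, 0.0]
force: [-0.5, 0.9, -0.1]
finger_gap: 30.0
gripper_force: 0.0
[317.60502823 150.71999562]
bar [ 434.6 -325.4] [11.5 34.2] psi 81.4 z 105.4 688
[318.03242355 145.92662793]
disc [ 433.8 -324.3] [107.8 107.9]
pos [ 426.3 -386.2  198.2] psi 82.0 q7 0.36 F [-0.8 -0.1  0.1] gap 29.8 t 17.7 | roll 10.83 off [ 11.87 -20.14   0.33]
```

View pics/w8c.png

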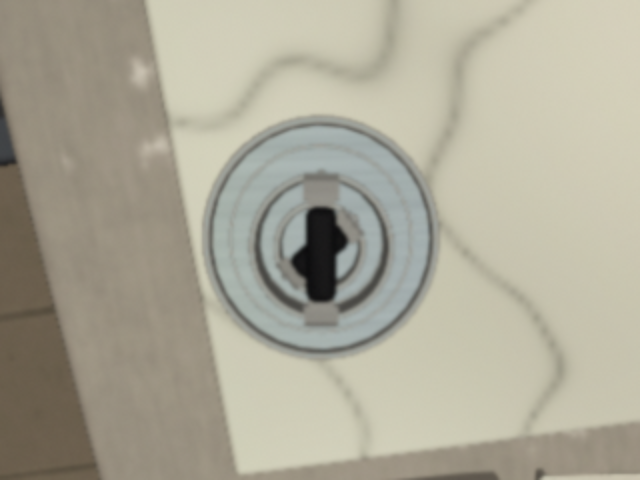

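The nest stands upright, bar (320,255) and tin centre (320,237) in the crop, offset about 1 mm. Next is the large.

```bash
python3 -m pendant '[{"offset":[0.6,0,0],"roll":0,"jaw":-0.3},{"offset":[1,0.2,0],"roll":0,"jaw":-0.3},{"offset":[1,0.2,0],"roll":0,"jaw":-0.3},{"offset":[1,0.2,0],"roll":0,"jaw":-0.3},{"offset":[1,0.2,0],"roll":0,"jaw":-0.3},{"offset":[1,0.2,0],"roll":0,"jaw":-0.3},{"offset":[1,0.2,0],"roll":0,"jaw":-0.3},{"offset":[1,0.2,0],"roll":0,"jaw":-0.3},{"offset":[1,0,0],"roll":0.5,"jaw":-0.3},{"offset":[1,0,0],"roll":0.9,"jaw":-0.3},{"offset":[1,-0.1,0],"roll":0.9,"jaw":-0.3},{"offset":[1,-0.2,0],"roll":0.9,"jaw":-0.3},{"offset":[1,-0.3,0],"roll":0.9,"jaw":-0.3},{"offset":[0.9,-0.4,0],"roll":0.9,"jaw":-0.3},{"offset":[0.8,-0.5,0],"roll":0.9,"jaw":-0.3},{"offset":[0.7,-0.6,0],"roll":0.9,"jaw":-0.3},{"offset":[0.6,-0.7,0],"roll":0.9,"jaw":-0.3},{"offset":[0.5,-0.8,0],"roll":0.9,"jaw":-0.3},{"offset":[0.4,-0.8,0],"roll":0.9,"jaw":-0.3},{"offset":[0,0,0],"roll":0,"jaw":-0.3}]'; python3 plan.py 563 182 195 17
```

```text
time_s: 20.18
position: [511.9, 64.5, 196.3]
tool_rot: [-0.0, 0.976, 0.219, -0.001]
force: [0.8, 0.0, -0.4]
finger_gap: 29.7
gripper_force: 0.0
pos [511.9  64.5 196.3] psi 25.3 q7 -1.49 F [ 0.8  0.  -0.4] gap 29.7 t 20.2 | roll 1.38 off [ 3.33 -3.9   0.05]
```

```bash
python3 -m pendant '[{"offset":[0.4,-0.9,0],"roll":0.7,"jaw":-0.3},{"offset":[0.7,-1,0],"roll":0.68,"jaw":-0.3},{"offset":[1,-1,0],"roll":0,"jaw":-0.3},{"offset":[1,-0.8,0],"roll":0,"jaw":-0.3},{"offset":[0.2,-0.2,0],"roll":0,"jaw":-0.3},{"offset":[0,0,0],"roll":0,"jaw":-0.3},{"offset":[0,0,0],"roll":0,"jaw":-0.3}]'; cat > look.py <<'E'
import sys
from wm import *; from plan import *
def px(C,p):
    X=C[2]@np.array([*p,1]); return cv2.projectPoints(np.array([[X[0],-X[1],-X[2]]]),np.zeros(3),np.zeros(3),C[0],C[1])[0].ravel()
if __name__=='__main__':
    n,x,y,z,k=sys.argv[1],*map(float,sys.argv[2:5]),sys.argv[5]
    im,de,C=snap('wrist',n); q=px(C,(x,y,z)); print(q.round()); bar(n,q,z,k,60)
E
python3 look.py w9 625 201 130 p; python3 plan.py 625 201 83.5 17
```

```text
time_s: 21.05
position: [558.3, 178.1, 196.8]
tool_rot: [0.0, 0.989, 0.145, -0.0]
force: [-0.2, -0.3, -0.1]
finger_gap: 29.6
gripper_force: 0.0
[316. 144.]
bar [625.8 200.6] [10.8 42.1] psi 16.0 z 129.4 1046
pos [558.4 178.1 197. ] psi 16.7 q7 -1.85 F [-0.3 -0.2 -0.1] gap 29.5 t 21.1 | roll -0.06 off [ 2.82 -0.1   4.54]
```

```bash
python3 -m pendant '[{"offset":[0.9,-0.09,0],"roll":0.1,"jaw":-0.3},{"offset":[1,0,0.4],"roll":0,"jaw":-0.3},{"offset":[0.94,0,0.6],"roll":0,"jaw":-0.3},{"offset":[0,0,0.8],"roll":0,"jaw":-0.3},{"offset":[0,0,0.8],"roll":0,"jaw":-0.3},{"offset":[0,0,0.8],"roll":0,"jaw":-0.3},{"offset":[0,0,0.7],"roll":0,"jaw":-0.3},{"offset":[0,0,0.4],"roll":0,"jaw":-0.3},{"offset":[0,0,0],"roll":0,"jaw":-0.3},{"offset":[0,0,0],"roll":0,"jaw":-1},{"offset":[0,0,0],"roll":0,"jaw":-1},{"offset":[0,0,0],"roll":0,"jaw":-1}]' 35; python3 plan.py 435 -323 187 16.5
```

```text
time_s: 22.6
position: [626.8, 201.7, 85.2]
tool_rot: [-0.0, 0.99, 0.14, 0.001]
force: [0.6, -0.7, 2.6]
finger_gap: 10.9
gripper_force: 38.1
pos [626.8 201.7  85.2] psi 16.1 q7 -1.91 F [ 0.6 -0.7  2.6] gap 10.9 t 22.6 | roll -0.07 off [-13.32  17.95  -4.07]
```

```bash
python3 -m pendant '[{"offset":[0,0,-0.6],"roll":0,"jaw":-1},{"offset":[0,0,-1],"roll":0,"jaw":-1},{"offset":[-0.3,0.2,-1],"roll":0,"jaw":-1},{"offset":[-0.7,0.6,-1],"roll":0,"jaw":-1},{"offset":[-0.8,1,-0.47],"roll":0,"jaw":-1},{"offset":[-0.8,1,0],"roll":0,"jaw":-1},{"offset":[-0.8,1,0],"roll":0,"jaw":-1},{"offset":[-0.8,1,0],"roll":0,"jaw":-1},{"offset":[-0.8,1,0],"roll":0,"jaw":-1},{"offset":[-0.8,1,0],"roll":0,"jaw":-1},{"offset":[-0.8,1,0],"roll":0,"jaw":-1},{"offset":[-0.8,1,0],"roll":0,"jaw":-1},{"offset":[-0.8,1,0],"roll":0,"jaw":-1},{"offset":[-0.8,1,0],"roll":0,"jaw":-1},{"offset":[-0.8,1,0],"roll":0,"jaw":-1},{"offset":[-0.8,1,0],"roll":0,"jaw":-1},{"offset":[-0.8,1,0],"roll":0,"jaw":-1},{"offset":[-0.8,1,0],"roll":0,"jaw":-1},{"offset":[-0.8,1,0],"roll":0,"jaw":-1}]'; python3 plan.py 434.8 -323 187
```

```text
time_s: 24.98
position: [422.7, -269.0, 187.5]
tool_rot: [0.0, 0.99, 0.14, 0.0]
force: [1.1, 0.5, -1.1]
finger_gap: 11.3
gripper_force: 37.7
pos [ 422.7 -269.   187.5] psi 16.1 q7 -0.90 F [ 1.1  0.5 -1.1] gap 11.3 t 25.0 | roll 0.00 off [-0.14  2.21  0.02]
```

```bash
python3 -m pendant '[{"offset":[-0.2,0.7,0],"roll":0,"jaw":-1},{"offset":[-0.1,0.5,0],"roll":0,"jaw":-1},{"offset":[0,0,0],"roll":0,"jaw":-1},{"offset":[0,0,0],"roll":0,"jaw":-1}]'; python3 plan.py 434.8 -323 88.2 16.5
```

```text
time_s: 25.48
position: [425.2, -297.7, 186.1]
tool_rot: [-0.0, 0.99, 0.141, 0.0]
force: [0.0, 0.2, -1.1]
finger_gap: 10.6
gripper_force: 37.7
pos [ 425.2 -297.7  186.1] psi 16.2 q7 -0.86 F [ 0.   0.2 -1.1] gap 10.6 t 25.5 | roll -0.05 off [0.08 1.08 3.92]
```

```bash
python3 -m pendant '[{"offset":[0.05,0.6,0],"roll":0,"jaw":-1},{"offset":[0.03,0.48,0],"roll":0,"jaw":-1},{"offset":[0,0,0],"roll":0,"jaw":-1},{"offset":[0,0,0],"roll":0,"jaw":-1}]'; python3 - <<'E'
from h import *; from plan import *
snap('wrist','w10'); plan(434.8,-323,88.2)
E
```

```text
time_s: 25.98
position: [434.0, -324.1, 186.0]
tool_rot: [-0.0, 0.99, 0.14, -0.0]
force: [0.4, -0.2, -0.8]
finger_gap: 10.8
gripper_force: 37.7
pos [ 434.  -324.   186.1] psi 16.1 q7 -0.83 F [-0.9  0.1 -2.2] gap 11.2 t 26.0 | roll 0.00 off [ 0.04 -0.03  3.92]
```

View pics/w10.png

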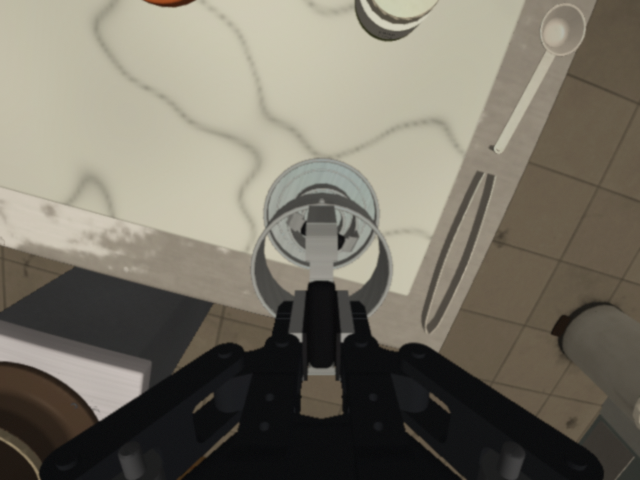

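The large at (320,275) is in line with the tin at (321,212). Lowering.

```bash
python3 -m pendant '[{"offset":[0.03,-0.02,0.6],"roll":0,"jaw":-1},{"offset":[0,0,0.7],"roll":0,"jaw":-1},{"offset":[0,0,0.7],"roll":0,"jaw":-1},{"offset":[0,0,0.6],"roll":0,"jaw":-1},{"offset":[0,0,0.5],"roll":0,"jaw":-1},{"offset":[0,0,0.4],"roll":0,"jaw":-1},{"offset":[0,0,0.3],"roll":0,"jaw":-1},{"offset":[0,0,0.1],"roll":0,"jaw":-1},{"offset":[0,0,0],"roll":0,"jaw":-1}]'; python3 plan.py 434.8 -323 88.2
```

```text
time_s: 27.15
position: [434.8, -323.7, 88.8]
tool_rot: [0.0, 0.99, 0.14, 0.0]
force: [0.3, 0.7, -0.8]
finger_gap: 10.7
gripper_force: 37.7
pos [ 434.8 -323.7   88.8] psi 16.1 q7 -0.87 F [ 0.3  0.7 -0.8] gap 10.7 t 27.1 | roll 0.00 off [ 0.01 -0.03  0.02]
```

```bash
python3 -m pendant '[{"offset":[0,0,0.03],"roll":0,"jaw":-1},{"offset":[0,0,0],"roll":0,"jaw":-0.5},{"offset":[0,0,0],"roll":0,"jaw":-0.5},{"offset":[0,0,0],"roll":0,"jaw":-0.5},{"offset":[0,0,-0.5],"roll":0,"jaw":-0.5},{"offset":[0,0,-1],"roll":0,"jaw":-0.3},{"offset":[-0.5,0,-1],"roll":0,"jaw":-0.3},{"offset":[-1,0,-1],"roll":0,"jaw":-0.3},{"offset":[-1,0,-1],"roll":0,"jaw":-0.3},{"offset":[0,0,0],"roll":0,"jaw":-0.3},{"offset":[0,0,0],"roll":0,"jaw":-0.3}]'; python3 look.py w11 434 -324 133 p; python3 - <<'E'
from look import *
im,de,C=load('w11'); q=px(C,(434,-324,48)); disc('w11',q,48,lambda h:((h[:,:,1]<22)|(h[:,:,0]>70)),85); P=cloud('wrist',de,C)
hsv=cv2.cvtColor(im,cv2.COLOR_RGB2HSV).astype(int)
q2=px(C,(620,-139,48)); print(q2)
u,v=q.astype(int); v=max(v,120);cv2.imwrite('pics/w11c.png',cv2.resize(im[v-120:v+120,u-160:u+160,::-1],(640,480)))
plan(560,-200,215,0)
E
```

```text
time_s: 28.52
position: [375.2, -340.7, 200.7]
tool_rot: [0.0, 0.99, 0.14, 0.0]
force: [0.7, 0.4, -0.1]
finger_gap: 30.0
gripper_force: 0.0
[321. 158.]
bar [ 434.3 -324.7] [11.2 41.9] psi 16.1 z 132.5 1006
disc [ 433.9 -324.4] [107.6 108.6]
[ 160.26565327 -143.4254379 ]
pos [ 375.2 -340.4  200.2] psi 16.2 q7 -0.72 F [ 0.2  0.5 -0.4] gap 29.8 t 28.6 | roll 2.69 off [ 7.39 -5.61 -0.59]
```

View pics/w11c.png

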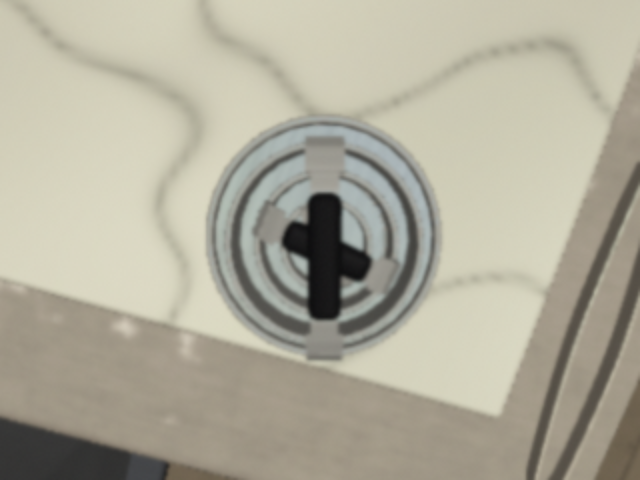

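The steel nest is complete and concentric: bar (324,255), tin centre (324,235) in the crop. Now to fluted_small.

```bash
python3 -m pendant '[{"offset":[0.4,-0.6,0],"roll":0,"jaw":-0.3},{"offset":[0.6,-1,0],"roll":0,"jaw":-0.3},{"offset":[0.6,-1,0],"roll":0,"jaw":-0.3},{"offset":[0.6,-1,0],"roll":0,"jaw":-0.3},{"offset":[0.6,-1,0],"roll":0,"jaw":-0.3},{"offset":[0.5,-1,0],"roll":0,"jaw":-0.3},{"offset":[0.4,-1,0],"roll":0,"jaw":-0.3},{"offset":[0.3,-1,0],"roll":0,"jaw":-0.3},{"offset":[0.3,-1,0],"roll":0,"jaw":-0.3},{"offset":[0.3,-1,0],"roll":0,"jaw":-0.3},{"offset":[0.3,-1,0],"roll":0,"jaw":-0.3},{"offset":[0.3,-1,0],"roll":0,"jaw":-0.3},{"offset":[0.3,-1,0],"roll":0,"jaw":-0.3},{"offset":[0.3,-1,0],"roll":0,"jaw":-0.3},{"offset":[0.3,-1,0],"roll":0,"jaw":-0.3},{"offset":[0.3,-1,0],"roll":0,"jaw":-0.3},{"offset":[0.3,-1,0],"roll":0,"jaw":-0.3},{"offset":[0.2,-1,0],"roll":0,"jaw":-0.3},{"offset":[0.2,-1,0],"roll":0,"jaw":-0.3},{"offset":[0.2,-1,0],"roll":0,"jaw":-0.3}]'; python3 plan.py 405 314 170 16.2
```

```text
time_s: 31.08
position: [412.6, 182.6, 200.0]
tool_rot: [-0.0, 0.99, 0.141, -0.001]
force: [-0.1, 0.4, 0.7]
finger_gap: 30.1
gripper_force: 0.0
pos [412.6 182.6 200. ] psi 16.2 q7 -1.95 F [-0.1  0.4  0.7] gap 30.1 t 31.1 | roll 0.00 off [ 1.17 -5.13  1.2 ]
```

```bash
python3 -m pendant '[{"offset":[0.3,-1,0.2],"roll":0,"jaw":-0.3},{"offset":[0.3,-1,0.3],"roll":0,"jaw":-0.3},{"offset":[0.3,-1,0.3],"roll":0,"jaw":-0.3},{"offset":[0.2,-1,0.3],"roll":0,"jaw":-0.3},{"offset":[0,-0.7,0.1],"roll":0,"jaw":-0.3},{"offset":[0,0,0],"roll":0,"jaw":-0.3},{"offset":[0,0,0],"roll":0,"jaw":-0.3}]'; python3 look.py w12 467 332 80 f; python3 plan.py 467 332 38
```

```text
time_s: 31.95
position: [407.3, 300.8, 170.2]
tool_rot: [0.0, 0.99, 0.141, -0.0]
force: [-0.2, 0.4, 0.1]
finger_gap: 29.5
gripper_force: 0.0
[302. 148.]
bar [468.4 328.1] [28.9  2.6] psi 173.3 z 77.7 76
pos [407.7 300.4 170.4] psi 16.1 q7 -2.27 F [-0.2  0.6  0.3] gap 30.2 t 32.0 | roll 0.00 off [ 2.63 -0.56  5.3 ]
```

View pics/w12.png

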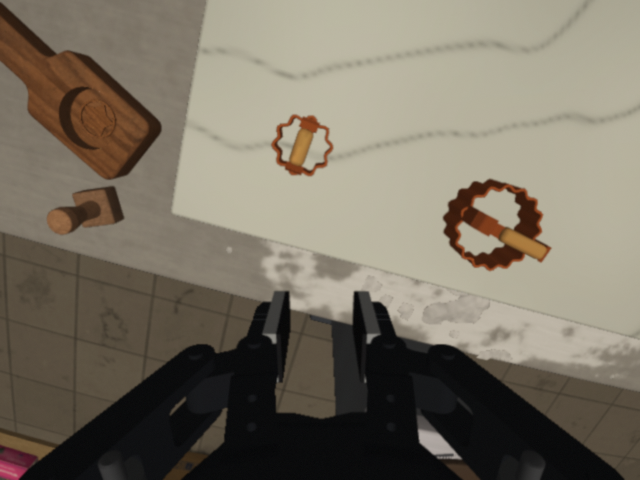

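fluted_small's pale bar is at (301,147), leaning right at the top, and fluted_large's bar is at (523,243). I'll fix the wood colour mask.

```bash
python3 - <<'E'
from wm import *
im,_,_=load('w12'); h=cv2.cvtColor(im,cv2.COLOR_RGB2HSV); print(h[147,297],h[147,301],h[147,305],h[243,523],h[123,308],h[140,330],h[220,485])
E
sed -i "s/((hsv\[:,:,0\]<30)&(hsv\[:,:,1\]<150))/((hsv[:,:,0]>12)\&(hsv[:,:,0]<24)\&(hsv[:,:,1]>85)\&(hsv[:,:,2]>115))/" wm.py
python3 - <<'E'
from wm import *
bar('w12',(301,147),80,'f'); bar('w12',(523,243),107,'f')
E
```

```text
[ 17 161 171] [ 18 157 177] [ 17 158 166] [ 17 161 171] [ 10 197 137] [ 21  43 178] [ 10 198 120]
bar [467.5 333.5] [27.6 11.4] psi 175.6 z 79.4 557
bar [448.9 154.7] [11.6 39. ] psi 81.5 z 106.4 681
```

```bash
python3 -m pendant '[{"offset":[0,0,0],"roll":0.9,"jaw":-0.3},{"offset":[0,0,0],"roll":0.9,"jaw":-0.3},{"offset":[0,0,0],"roll":0.9,"jaw":-0.3},{"offset":[0,0,0],"roll":0.72,"jaw":-0.3},{"offset":[0.8,-0.5,0.3],"roll":0,"jaw":-0.3},{"offset":[0.8,-0.5,0.5],"roll":0,"jaw":-0.3},{"offset":[0.7,-0.53,0.6],"roll":0,"jaw":-0.3},{"offset":[0,0,0.8],"roll":0,"jaw":-0.3},{"offset":[0,0,0.8],"roll":0,"jaw":-0.3},{"offset":[0,0,0],"roll":0,"jaw":-0.3},{"offset":[0,0,0],"roll":0,"jaw":-0.3}]'; python3 plan.py 468 334 33.5 -4.4; python3 - <<'E'
from look import *
im,de,C=snap('wrist','w13'); bar('w13',px(C,(468,334,80)),80,'f',80)
E
```

```text
time_s: 33.38
position: [468.3, 334.7, 96.1]
tool_rot: [-0.0, 0.999, -0.039, 0.0]
force: [-0.1, -0.0, 0.9]
finger_gap: 30.3
gripper_force: 0.0
pos [468.3 334.7  96.1] psi -4.4 q7 -2.66 F [-0.1 -0.   0.9] gap 30.3 t 33.4 | roll -0.00 off [-0.01  0.03  2.5 ]
bar [467.9 333.6] [25.6 11.4] psi 175.5 z 79.5 675
```

```bash
python3 -m pendant '[{"offset":[-0.01,0.03,0.7],"roll":0,"jaw":-0.3},{"offset":[0,0,0.7],"roll":0,"jaw":-0.3},{"offset":[0,0,0.6],"roll":0,"jaw":-0.3},{"offset":[0,0,0.4],"roll":0,"jaw":-0.3},{"offset":[0,0,0.1],"roll":0,"jaw":-0.3},{"offset":[0,0,0],"roll":0,"jaw":-0.3},{"offset":[0,0,0],"roll":0,"jaw":-1},{"offset":[0,0,0],"roll":0,"jaw":-1},{"offset":[0,0,0],"roll":0,"jaw":-1}]' 30; python3 plan.py 620 -139 120 -4.4
```

```text
time_s: 34.55
position: [468.2, 334.2, 33.6]
tool_rot: [-0.0, 0.999, -0.038, 0.0]
force: [-0.1, -0.2, 4.5]
finger_gap: 11.2
gripper_force: 33.2
pos [468.2 334.2  33.6] psi -4.4 q7 -2.71 F [-0.1 -0.2  4.5] gap 11.2 t 34.5 | roll -0.00 off [ 7.51 18.4  -3.46]
```

```bash
python3 -m pendant '[{"offset":[0,0,-0.6],"roll":0,"jaw":-1},{"offset":[0,0.2,-1],"roll":0,"jaw":-1},{"offset":[0.1,0.5,-1],"roll":0,"jaw":-1},{"offset":[0.3,0.9,-0.9],"roll":0,"jaw":-1},{"offset":[0.3,1,0],"roll":0,"jaw":-1},{"offset":[0.3,1,0],"roll":0,"jaw":-1},{"offset":[0.3,1,0],"roll":0,"jaw":-1},{"offset":[0.3,1,0],"roll":0,"jaw":-1},{"offset":[0.3,1,0],"roll":0,"jaw":-1},{"offset":[0.3,1,0],"roll":0,"jaw":-1},{"offset":[0.3,1,0],"roll":0,"jaw":-1},{"offset":[0.3,1,0],"roll":0,"jaw":-1},{"offset":[0.3,1,0],"roll":0,"jaw":-1},{"offset":[0.3,1,0],"roll":0,"jaw":-1},{"offset":[0.3,1,0],"roll":0,"jaw":-1},{"offset":[0.3,1,0],"roll":0,"jaw":-1},{"offset":[0.3,1,0],"roll":0,"jaw":-1},{"offset":[0.3,1,0],"roll":0,"jaw":-1},{"offset":[0.3,1,0],"roll":0,"jaw":-1},{"offset":[0.2,1,0],"roll":0,"jaw":-1}]'; python3 plan.py 555 -139 120 -4.4
```

```text
time_s: 37.05
position: [561.3, -115.3, 121.4]
tool_rot: [-0.0, 0.999, -0.038, 0.0]
force: [0.0, 1.0, -0.2]
finger_gap: 11.0
gripper_force: 32.8
pos [ 561.3 -115.3  121.4] psi -4.4 q7 -1.77 F [ 0.   1.  -0.2] gap 11.0 t 37.0 | roll 0.00 off [-0.18  0.97  0.06]
```

```bash
python3 -m pendant '[{"offset":[0,0.4,0],"roll":0,"jaw":-1},{"offset":[0,0,0],"roll":0,"jaw":-1},{"offset":[0,0,0],"roll":0,"jaw":-1}]'; python3 - <<'E'
from look import *
im,de,C=snap('wrist','w14'); q=px(C,(620,-139,48)); print(q)
disc('w14',q,48,lambda h:(h[:,:,0]<15)&(h[:,:,1]>150),90)
m=im.copy(); hsv=cv2.cvtColor(im,cv2.COLOR_RGB2HSV); plan(620.5,-138.5,120)
E
```

```text
time_s: 37.42
position: [560.3, -123.1, 120.8]
tool_rot: [-0.0, 0.999, -0.038, 0.0]
force: [0.8, 0.0, -0.2]
finger_gap: 11.4
gripper_force: 32.7
[336.85638763 157.99741746]
disc [ 619.9 -139.8] [99.6 99.6]
pos [ 560.3 -123.1  120.7] psi -4.3 q7 -1.75 F [0.1 0.5 0.2] gap 10.8 t 37.5 | roll 0.00 off [2.45 0.43 0.03]
```

View pics/w14.png

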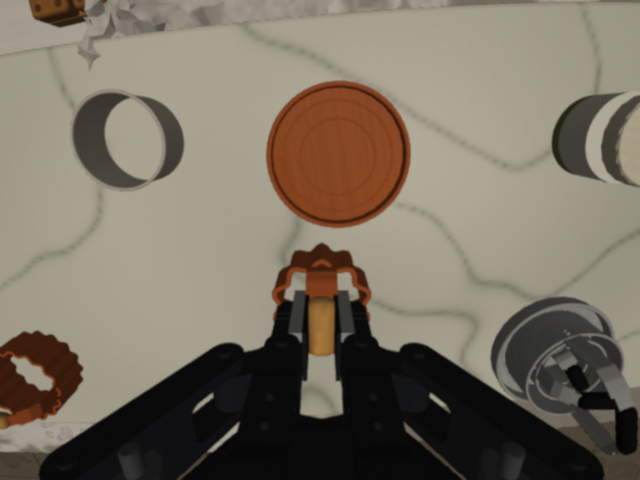

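The copper tin is centred at (338,154), measured Ø99.6 (100 given), and the held small hangs at (322,290). That was my 15th picture, one over the 14 allowed, so from here I check by numbers only.

```bash
python3 -m pendant '[{"offset":[0.8,0.2,0],"roll":0,"jaw":-1},{"offset":[0.8,0.2,0],"roll":0,"jaw":-1},{"offset":[0.84,0.06,0],"roll":0,"jaw":-1},{"offset":[0,0,0.7],"roll":0,"jaw":-1},{"offset":[0,0,0.8],"roll":0,"jaw":-1},{"offset":[0,0,0.3],"roll":0,"jaw":-1},{"offset":[0,0,0],"roll":0,"jaw":-1},{"offset":[0,0,0],"roll":0,"jaw":-1}]'; python3 plan.py 620.2 -139.2 36.8
```

```text
time_s: 38.48
position: [620.5, -140.7, 76.0]
tool_rot: [0.0, 0.999, -0.038, 0.0]
force: [-0.3, 0.7, -0.8]
finger_gap: 11.5
gripper_force: 32.7
pos [ 620.5 -140.7   76. ] psi -4.4 q7 -1.77 F [-0.3  0.7 -0.8] gap 11.5 t 38.5 | roll 0.00 off [-0.02 -0.06  1.57]
```

```bash
python3 -m pendant '[{"offset":[-0.02,-0.05,0.5],"roll":0,"jaw":-1},{"offset":[0,0,0.5],"roll":0,"jaw":-1},{"offset":[0,0,0.35],"roll":0,"jaw":-1},{"offset":[0,0,0.2],"roll":0,"jaw":-1},{"offset":[0,0,0.03],"roll":0,"jaw":-1},{"offset":[0,0,0],"roll":0,"jaw":-1},{"offset":[0,0,0],"roll":0,"jaw":-0.5},{"offset":[0,0,0],"roll":0,"jaw":-0.5},{"offset":[0,0,0],"roll":0,"jaw":-0.5},{"offset":[0,0,-0.5],"roll":0,"jaw":-0.5},{"offset":[0,0,-1],"roll":0,"jaw":-0.3},{"offset":[-0.5,0,-1],"roll":0,"jaw":-0.3},{"offset":[-1,0,-1],"roll":0,"jaw":-0.3},{"offset":[-1,0,-1],"roll":0,"jaw":-0.3},{"offset":[0,0,0],"roll":0,"jaw":-0.3},{"offset":[0,0,0],"roll":0,"jaw":-0.3}]'; python3 look.py w15 620 -140 83 f; python3 - <<'E'
from look import *
im,de,C=load('w15'); disc('w15',px(C,(620,-140,48)),48,lambda h:(h[:,:,0]<24)&(h[:,:,1]>100),90)
plan(440,90,190,-98.5)
E
```

```text
time_s: 40.48
position: [558.0, -134.9, 148.8]
tool_rot: [0.0, 0.999, -0.039, 0.001]
force: [-0.0, 0.6, 0.1]
finger_gap: 30.0
gripper_force: 0.0
[321. 157.]
bar [ 619.  -140.7] [25.8 11.4] psi 178.6 z 82.5 588
disc [ 619.8 -139.9] [100.3 100.6]
pos [ 557.9 -134.7  148.2] psi -4.4 q7 -1.72 F [-0.1  0.7 -1.4] gap 29.5 t 40.5 | roll -14.32 off [ 8.19 -5.99 -1.67]
```

fluted_small stands within about 1 mm of the tin's centre, its bar at the right height (82.5). Now fluted_large.

```bash
python3 -m pendant '[{"offset":[-0.4,-0.6,-0.2],"roll":0,"jaw":-0.3},{"offset":[-0.6,-1,-0.2],"roll":0,"jaw":-0.3},{"offset":[-0.6,-1,-0.2],"roll":0,"jaw":-0.3},{"offset":[-0.6,-1,-0.2],"roll":0,"jaw":-0.3},{"offset":[-0.6,-1,-0.2],"roll":0,"jaw":-0.3},{"offset":[-0.6,-1,-0.2],"roll":0,"jaw":-0.3},{"offset":[-0.6,-1,-0.2],"roll":0,"jaw":-0.3},{"offset":[-0.6,-1,-0.2],"roll":0,"jaw":-0.3},{"offset":[-0.6,-1,0],"roll":0,"jaw":-0.3},{"offset":[0,0,0],"roll":-0.9,"jaw":-0.3},{"offset":[0,0,0],"roll":-0.9,"jaw":-0.3},{"offset":[0,0,0],"roll":-0.9,"jaw":-0.3},{"offset":[0,0,0],"roll":-0.9,"jaw":-0.3},{"offset":[0,0,0],"roll":-0.9,"jaw":-0.3},{"offset":[0,0,0],"roll":-0.9,"jaw":-0.3},{"offset":[0,0,0],"roll":-0.9,"jaw":-0.3},{"offset":[0,0,0],"roll":-0.9,"jaw":-0.3},{"offset":[0,0,0],"roll":-0.9,"jaw":-0.3},{"offset":[0,0,0],"roll":-0.9,"jaw":-0.3},{"offset":[0,0,0],"roll":-0.9,"jaw":-0.3}]'; python3 plan.py 439.5 90 190 81.5
```

```text
time_s: 43.02
position: [443.5, 90.8, 188.2]
tool_rot: [-0.0, 0.886, 0.464, -0.0]
force: [0.1, 0.1, 0.7]
finger_gap: 30.4
gripper_force: 0.0
pos [443.5  90.8 188.2] psi 55.2 q7 -1.11 F [0.1 0.1 0.7] gap 30.4 t 43.0 | roll -4.38 off [-0.06 -0.15 -0.07]
```

```bash
python3 -m pendant '[{"offset":[0,0,0],"roll":-0.9,"jaw":-0.3},{"offset":[0,0,0],"roll":-0.9,"jaw":-0.3},{"offset":[0,0,0],"roll":-0.9,"jaw":-0.3},{"offset":[0,0,0],"roll":-0.9,"jaw":-0.3},{"offset":[0,0,0],"roll":-0.78,"jaw":-0.3},{"offset":[0,0,0],"roll":0,"jaw":-0.3},{"offset":[0,0,0],"roll":0,"jaw":-0.3}]'; python3 look.py w16 449 153.5 107 f; python3 plan.py 449.5 153.5 60.5 81.5
```

```text
time_s: 43.9
position: [444.0, 90.2, 188.3]
tool_rot: [-0.0, 0.759, 0.651, -0.0]
force: [-0.3, 0.4, 0.3]
finger_gap: 29.4
gripper_force: 0.0
[314. 152.]
bar [448.7 153.6] [10.9 38.9] psi 81.1 z 106.3 846
pos [444.1  90.1 188.4] psi 81.2 q7 -0.68 F [-0.5 -0.2  0. ] gap 29.6 t 44.0 | roll -0.05 off [ 2.54 -0.16  5.12]
```

```bash
python3 -m pendant '[{"offset":[0.8,-0.18,0.2],"roll":0,"jaw":-0.3},{"offset":[0.9,0,0.5],"roll":0,"jaw":-0.3},{"offset":[0.85,0,0.7],"roll":0,"jaw":-0.3},{"offset":[0,0,0.9],"roll":0,"jaw":-0.3},{"offset":[0,0,0.9],"roll":0,"jaw":-0.3},{"offset":[0,0,0.9],"roll":0,"jaw":-0.3},{"offset":[0,0,0.6],"roll":0,"jaw":-0.3},{"offset":[0,0,0.4],"roll":0,"jaw":-0.3},{"offset":[0,0,0],"roll":0,"jaw":-0.3},{"offset":[0,0,0],"roll":0,"jaw":-1},{"offset":[0,0,0],"roll":0,"jaw":-1},{"offset":[0,0,0],"roll":0,"jaw":-1}]' 35; python3 plan.py 620.5 -139.3 145
```

```text
time_s: 45.45
position: [449.9, 153.5, 61.4]
tool_rot: [0.0, 0.759, 0.651, 0.0]
force: [0.2, 0.2, 1.6]
finger_gap: 11.3
gripper_force: 38.8
pos [449.9 153.5  61.4] psi 81.3 q7 -1.03 F [0.2 0.2 1.6] gap 11.3 t 45.5 | roll 0.00 off [-10.54   8.52  -3.34]
```

```bash
python3 -m pendant '[{"offset":[0,0,-0.6],"roll":0,"jaw":-1},{"offset":[0,0,-1],"roll":0,"jaw":-1},{"offset":[-0.2,0.2,-1],"roll":0,"jaw":-1},{"offset":[-0.6,0.5,-0.74],"roll":0,"jaw":-1},{"offset":[-0.9,0.7,0],"roll":0,"jaw":-1},{"offset":[-0.9,0.7,0],"roll":0,"jaw":-1},{"offset":[-0.9,0.7,0],"roll":0,"jaw":-1},{"offset":[-0.9,0.7,0],"roll":0,"jaw":-1},{"offset":[-0.9,0.7,0],"roll":0,"jaw":-1},{"offset":[-0.9,0.7,0],"roll":0,"jaw":-1},{"offset":[-0.9,0.7,0],"roll":0,"jaw":-1},{"offset":[-0.9,0.7,0],"roll":0,"jaw":-1},{"offset":[-0.9,0.7,0],"roll":0,"jaw":-1},{"offset":[-0.9,0.7,0],"roll":0,"jaw":-1},{"offset":[-0.5,0.5,0],"roll":0,"jaw":-1},{"offset":[-0.2,0.3,0],"roll":0,"jaw":-1},{"offset":[0,0,0],"roll":0,"jaw":-1},{"offset":[0,0,0],"roll":0,"jaw":-1}]'; python3 plan.py 620.7 -139.7 64.6
```

```text
time_s: 47.7
position: [619.6, -136.9, 144.6]
tool_rot: [-0.0, 0.758, 0.652, 0.0]
force: [-0.2, -0.2, -0.1]
finger_gap: 10.8
gripper_force: 38.4
pos [ 619.6 -136.9  144.6] psi 81.4 q7 -0.37 F [-0.2 -0.2 -0.1] gap 10.8 t 47.7 | roll 0.00 off [-0.11  0.06  3.2 ]
```

```bash
python3 -m pendant '[{"offset":[-0.11,0.06,0],"roll":0,"jaw":-1},{"offset":[0,0,0.5],"roll":0,"jaw":-1},{"offset":[0,0,0.6],"roll":0,"jaw":-1},{"offset":[0,0,0.6],"roll":0,"jaw":-1},{"offset":[0,0,0.5],"roll":0,"jaw":-1},{"offset":[0,0,0.4],"roll":0,"jaw":-1},{"offset":[0,0,0.35],"roll":0,"jaw":-1},{"offset":[0,0,0.2],"roll":0,"jaw":-1},{"offset":[0,0,0.03],"roll":0,"jaw":-1},{"offset":[0,0,0],"roll":0,"jaw":-1}]'; python3 plan.py 620.7 -139.7 64.6
```

```text
time_s: 48.95
position: [621.2, -141.2, 65.3]
tool_rot: [0.0, 0.759, 0.651, 0.0]
force: [-0.2, 0.2, -0.5]
finger_gap: 11.1
gripper_force: 38.4
pos [ 621.2 -141.2   65.3] psi 81.3 q7 -0.42 F [-0.2  0.2 -0.5] gap 11.1 t 49.0 | roll 0.00 off [ 0.06 -0.03  0.03]
```

```bash
python3 -m pendant '[{"offset":[0.04,-0.02,0.03],"roll":0,"jaw":-1},{"offset":[0,0,0],"roll":0,"jaw":-1},{"offset":[0,0,0],"roll":0,"jaw":-0.5},{"offset":[0,0,0],"roll":0,"jaw":-0.5},{"offset":[0,0,0],"roll":0,"jaw":-0.5},{"offset":[0,0,-0.5],"roll":0,"jaw":-0.5},{"offset":[0,0,-1],"roll":0,"jaw":-0.3},{"offset":[-0.5,0,-1],"roll":0,"jaw":-0.3},{"offset":[-1,0,-1],"roll":0,"jaw":-0.3},{"offset":[-1,0,-1],"roll":0,"jaw":-0.3},{"offset":[0,0,0],"roll":0,"jaw":-0.3},{"offset":[0,0,0],"roll":0,"jaw":-0.3}]'; python3 look.py w17 620 -140 110 f; python3 - <<'E'
from look import *
im,de,C=load('w17'); disc('w17',px(C,(620,-140,48)),48,lambda h:(h[:,:,0]<24)&(h[:,:,1]>100),90)
# ring rim centre (z=34+3+32=69) and inner cutter height from depth
P=cloud('wrist',de,C); r=np.hypot(P[...,0]-620,P[...,1]+140)
m=(abs(P[...,2]-69)<2.5)&(r<45)&(r>25); W=P[m][:,:2].astype(np.float32); print('rim',m.sum(),cv2.minEnclosingCircle(W)); 
m=(abs(P[...,2]-83)<2.5)&(r<20); print('small bar pts',m.sum())
im,de,C=snap('top','top1'); P0=cloud('top',load('top0')[1],C); P1=cloud('top',de,C)
for n,(x,y) in dict(ring=(645,4),jar=(622,-325),stamp=(627,335)).items():
    m0=(np.hypot(P0[...,0]-x,P0[...,1]-y)<55)&(P0[...,2]>45); m1=(np.hypot(P1[...,0]-x,P1[...,1]-y)<55)&(P1[...,2]>45)&(P1[...,2]<120); print(n,P0[m0].mean(0).round(1),P1[m1].mean(0).round(1),m0.sum(),m1.sum())
bar('top1',px(C,(434,-324,133)),133,'p',25,'top')
E
```

```text
time_s: 50.45
position: [610.9, -201.0, 176.6]
tool_rot: [-0.0, 0.759, 0.651, 0.0]
force: [0.2, 0.3, 0.2]
finger_gap: 30.4
gripper_force: 0.0
[320. 156.]
bar [ 620.3 -140.2] [11.7 39. ] psi 80.8 z 109.3 965
disc [ 619.6 -139.7] [100.3 100.4]
rim 925 ((619.9287109375, -140.58303833007812), 39.16853332519531)
small bar pts 229
ring [648.6   3.5  64.1] [647.9   3.7  64. ] 119 120
jar [ 620.1 -322.7   90.9] [nan nan nan] 557 0
stamp [626.2 333.1  70.4] [626.3 333.1  69.9] 233 233<stdin>:9: RuntimeWarning: Mean of empty slice.
  ret = um.true_divide(
Traceback (most recent call last):
  File "wm.py", line 9, in bar
    m=comp(m,near); pts=np.argwhere(m)[:,::-1].astype(np.float32); W=onz(cam,pts,z,C)[:,:2].astype(np.float32)
  File "wm.py", line 4, in comp
    k=[i for i in range(1,n) if s[i,4]>25]; i=min(k,key=lambda i:np.hypot(*(c[i]-near))); return l==i
                                              ~~~^^^^^^^^^^^^^^^^^^^^^^^^^^^^^^^^^^^^^^^
ValueError: min() iterable argument is empty
```

The copper nest is upright, flat and centred. The jar is only hidden behind the arm, which never came near it. Handing in.

```bash
python3 -c "
from workcell import manip
print(manip.close_job())"
```

```text
the job is handed in; nothing more can be done
None
```

I handed in the job at about 50 s: both nests measured upright, flat and within about 1 mm of their tin centres, the ring cutter and stamp unmoved (the jar was hidden behind the arm at the last check, though the arm never went near it), and I viewed 15 pictures, one over the limit of 14.

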